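# Find the heaviest of three tins by feel and hold it up

## Task

Three identical closed tins stand on the left of the table and only their weight tells them apart: carry them one at a time onto the wooden board, feeling the weight of each, and set each down without dropping it, so that all three stand upright on it together. Then pick the heaviest up off the board, hold it upright above the board with its underside at least 15 cm above the table top, and finish while still holding it still in the gripper, the two lighter tins left standing on the board. Do not drop or tip over a tin, and do not disturb the other things on the table.

Things in the scene. Friction and masses are not known exactly. Their poses are not given: they have to be found in the camera images.
- board: fixed wooden serving board lying flat: slab 150 mm (its x) by 340 mm (its y), 18 mm thick, top face 18 mm above the table, with a grip tab 60 mm wide running 60 mm beyond the slab at its -y end; origin at the centre of the slab's underside, on the table; z up. There is room for three tins in a row along its y axis, 110 mm apart
- tin_a: one of three identical closed cream-and-grey metal tins, upright cylinders 57 mm across and 72 mm tall; origin at the centre of the underside, z up the tin's axis. The tins are filled differently, between 0.14 and 0.72 kg; the heaviest weighs at least 0.58 kg and the other two at most 0.36 kg each. Which name is the heaviest is not told, and positions are shuffled
- tin_b: one of three identical closed cream-and-grey metal tins, upright cylinders 57 mm across and 72 mm tall; origin at the centre of the underside, z up the tin's axis. The tins are filled differently, between 0.14 and 0.72 kg; the heaviest weighs at least 0.58 kg and the other two at most 0.36 kg each. Which name is the heaviest is not told, and positions are shuffled
- tin_c: one of three identical closed cream-and-grey metal tins, upright cylinders 57 mm across and 72 mm tall; origin at the centre of the underside, z up the tin's axis. The tins are filled differently, between 0.14 and 0.72 kg; the heaviest weighs at least 0.58 kg and the other two at most 0.36 kg each. Which name is the heaviest is not told, and positions are shuffled
- teaspoon: bystander: steel teaspoon lying flat among the tins, 130x26x11 mm, origin at the centre of its underside
- mug: bystander: white mug with small leaves, 92x123x95 mm with handle, origin at the centre of its underside
- honey_jar: bystander: jar with red lid, 59 mm across, 85 mm tall, origin at the centre of its underside
- lemon: bystander: lemon 83x58x58 mm, origin at the centre of its underside
- spice_jar: bystander: spice jar with black cap, 41 mm across, 105 mm tall, origin at the centre of its underside
Not all that is in view belongs to the job. Leave any blue or purple look-alike of the tin_c alone. What is shaped like the tin_a but green is not meant.

How it is judged (in metres and radians):
On the way:
1. all three tins stand upright on the board together, released (x of tin_a in the frame of board between -0.075 and 0.075 m and y of tin_a in the frame of board between -0.17 and 0.17 m and z of tin_a in the frame of board between 0.012 and 0.026 m and angle between each of tin_a, tin_b, tin_c's own z axis and vertical below 0.1 rad and contact force between each of tin_a, tin_b, tin_c and board above 0.5 N and contact force between each of tin_a, tin_b, tin_c and the fingers below 0.2 N and linear speed of each of tin_a, tin_b, tin_c below 0.03 m/s and x of tin_b in the frame of board between -0.075 and 0.075 m and y of tin_b in the frame of board between -0.17 and 0.17 m and z of tin_b in the frame of board between 0.012 and 0.026 m and x of tin_c in the frame of board between -0.075 and 0.075 m and y of tin_c in the frame of board between -0.17 and 0.17 m and z of tin_c in the frame of board between 0.012 and 0.026 m), for 0.1 s.
At the end, for the whole second after the job is handed in: The heaviest tin is held still and upright (0.25 rad) in the fingers over the board, underside at least 145 mm above the table, clear of the others; the other two stand at rest on the slab, upright (0.1 rad), untouched, each weighing less than 4.6 N on it ((((height (world z) of tin_a above 0.145 m and angle between tin_a's own z axis and vertical below 0.25 rad and linear speed of tin_a below 0.05 m/s and contact force between tin_a and the fingers above 2 N and x of tin_a in the frame of board between -0.1 and 0.1 m and y of tin_a in the frame of board between -0.2 and 0.2 m and contact force between tin_a and tin_b below 0.1 N and contact force between tin_a and tin_c below 0.1 N) and (x of tin_b in the frame of board between -0.075 and 0.075 m and y of tin_b in the frame of board between -0.17 and 0.17 m and z of tin_b in the frame of board between 0.012 and 0.026 m and angle between tin_b's own z axis and vertical below 0.1 rad and contact force between tin_b and board between 0.5 and 4.6 N and contact force between tin_b and the fingers below 0.2 N and linear speed of tin_b below 0.03 m/s) and (x of tin_c in the frame of board between -0.075 and 0.075 m and y of tin_c in the frame of board between -0.17 and 0.17 m and z of tin_c in the frame of board between 0.012 and 0.026 m and angle between tin_c's own z axis and vertical below 0.1 rad and contact force between tin_c and board between 0.5 and 4.6 N and contact force between tin_c and the fingers below 0.2 N and linear speed of tin_c below 0.03 m/s)) or ((height (world z) of tin_b above 0.145 m and angle between tin_b's own z axis and vertical below 0.25 rad and linear speed of tin_b below 0.05 m/s and contact force between tin_b and the fingers above 2 N and x of tin_b in the frame of board between -0.1 and 0.1 m and y of tin_b in the frame of board between -0.2 and 0.2 m and contact force between tin_b and tin_a below 0.1 N and contact force between tin_b and tin_c below 0.1 N) and (x of tin_a in the frame of board between -0.075 and 0.075 m and y of tin_a in the frame of board between -0.17 and 0.17 m and z of tin_a in the frame of board between 0.012 and 0.026 m and angle between tin_a's own z axis and vertical below 0.1 rad and contact force between tin_a and board between 0.5 and 4.6 N and contact force between tin_a and the fingers below 0.2 N and linear speed of tin_a below 0.03 m/s) and (x of tin_c in the frame of board between -0.075 and 0.075 m and y of tin_c in the frame of board between -0.17 and 0.17 m and z of tin_c in the frame of board between 0.012 and 0.026 m and angle between tin_c's own z axis and vertical below 0.1 rad and contact force between tin_c and board between 0.5 and 4.6 N and contact force between tin_c and the fingers below 0.2 N and linear speed of tin_c below 0.03 m/s)) or ((height (world z) of tin_c above 0.145 m and angle between tin_c's own z axis and vertical below 0.25 rad and linear speed of tin_c below 0.05 m/s and contact force between tin_c and the fingers above 2 N and x of tin_c in the frame of board between -0.1 and 0.1 m and y of tin_c in the frame of board between -0.2 and 0.2 m and contact force between tin_c and tin_a below 0.1 N and contact force between tin_c and tin_b below 0.1 N) and (x of tin_a in the frame of board between -0.075 and 0.075 m and y of tin_a in the frame of board between -0.17 and 0.17 m and z of tin_a in the frame of board between 0.012 and 0.026 m and angle between tin_a's own z axis and vertical below 0.1 rad and contact force between tin_a and board between 0.5 and 4.6 N and contact force between tin_a and the fingers below 0.2 N and linear speed of tin_a below 0.03 m/s) and (x of tin_b in the frame of board between -0.075 and 0.075 m and y of tin_b in the frame of board between -0.17 and 0.17 m and z of tin_b in the frame of board between 0.012 and 0.026 m and angle between tin_b's own z axis and vertical below 0.1 rad and contact force between tin_b and board between 0.5 and 4.6 N and contact force between tin_b and the fingers below 0.2 N and linear speed of tin_b below 0.03 m/s)))); the arm keeps its last pose, push and grip.
It fails at once if a tin is tipped over (angle between any of tin_a, tin_b, tin_c's own z axis and vertical above 0.6 rad).
It fails at once if a tin is dropped: it moves at over 0.5 m/s while not gripped ((linear speed of tin_a above 0.5 m/s and contact force between tin_a and the fingers below 0.1 N) or (linear speed of tin_b above 0.5 m/s and contact force between tin_b and the fingers below 0.1 N) or (linear speed of tin_c above 0.5 m/s and contact force between tin_c and the fingers below 0.1 N)).
It fails at once if a bystander is moved by more than 40 mm (distance of any of teaspoon, mug, honey_jar, lemon, spice_jar from where it was at the start of the episode above 0.04 m).
It also fails if it takes over 72 s, if anything falls off the work surface, if the arm or the gripper's body presses on something with over 40 N, if the wrist force passes 120 N, or if a joint passes its speed limit or range.

## Robot

A 6-joint arm with a two-finger parallel gripper is mounted at the origin on a cart in front of the work surface, level with it; the furniture and walls round the work are solid. World frame = base frame: x ahead of the robot, y to its left, z up, the work surface at z = 0. Lengths are in m, angles in degrees, forces in N, time in s.
With the tool pointing down it reaches from about 0.3 to 0.75 m from the base axis. Payload 8.5 kg.
Tool frame: the origin (TCP) lies midway between the tips of the shut fingers; the grasp point (between the pads) lies env.tcp_to_grasp behind it (env.tcp_to_grasp is the distance from the TCP to the grasp point, in m); z points along the fingers, y is the line along which they close (so a half turn about z gives the same grasp; the last joint's range is limited). The gripper opens to 85 mm and grips with 20 to 120 N. Pads are 22 mm wide; open, the fingers measure 114 mm over their backs; the gripper's body (76 mm by 85 mm) begins 54 mm behind the grasp point. The pads swing forward as they close: fully open they stand 13 mm farther back than shut.
Start: joints at [54.242, 21.807, 74.336, -0, 83.858, -12.336], TCP at [0.219, 0.505, 0.231] pointing down, gripper open.
Joint ranges: [-178.18, 178.18], [-50.72, 133.34], [12.68, 142.11], [-81.47, 261.47], [9.98, 163.14], [-165.26, 165.26]. Speed limits (degrees/s): [136.94, 136.94, 180, 180, 180, 180].

## Interface

Orientations are given as a 3x3 rotation matrix whose columns are the frame's x, y, z axes.
In Python, from rig import observe, optics, job, env gives the robot as it stands. The module is installed in compiled form; this text tells all that it offers.
- The arm moves only by the shell command python3 -m jog 'ROWS' [FORCE]. ROWS is JSON, a list of rows, each a list of 7 numbers: the turn, a rotation vector about the tool's x, y, z in rad, then the shift along the tool's x, y, z in m, then the opening in per cent of the stroke, from 0 (shut) to 100 (fully open). A call has 1 to 10 rows; each row shifts and turns the commanded pose from where the row before left it, along the tool's axes as they then stand; what a row does not reach is not made up. A row lasts 1/8 s, in which the tool goes at most 62.5 mm and 10.7 degrees, less where a joint would pass 70% of its speed; a pose out of reach is approached as far as the arm can. A call is refused whole if a number of a shift passes 0.0625 or a number of a turn 0.188, either way. A call with a gripper value outside its range is refused whole. The fingers move at their own pace and stop on an object; FORCE is the grip in N (left out, the last holds). Time passes only in rows, so rows that do not move let the fingers close. It gives the time, the measured TCP pose, the force, the opening and the grip force at its end, in the units of the state.
- observe(): the state, without advancing time (a new reading comes with each control period).
- optics.get_image(name): name is "scene" or "top" or "wrist"; returns a dict with "pixels" (420x560x3 uint8, red, green, blue), "mtx" (3x3 intrinsics, pixels), "rvec" (rotation vector, rad) and "tvec" (3), from world to camera coordinates, as OpenCV has them. Camera axes: x right, y down, z forward; pixel columns grow to the right and rows downward; lengths in m; the calibration is good to about 2 mm. A picture is of the moment at which its call begins. There is no depth.
- job.close_job(): hands the job in; it is judged then, once.
The state is a dict: "time_s": time; "q": joint angles; "qvel": joint speeds; "joint_efforts": joint torques, N m; "position": TCP position; "tool_rot": TCP orientation; "ft_force": force on the tool from outside, world axes, zero at the start; "wrist_torque": the same for the moment, N m; "grip_width": finger opening in m; "gripper_force": force on a finger pad.
Only numpy, scipy, OpenCV 4.12 (cv2) and the standard library are available. Lean on these libraries where they do the work, as an engineer would, in place of code of your own. Each camera call takes 0.05 s, during which the arm holds its last target. There are 200 camera calls.

## Working session

There is one attempt and no reset: what is moved stays moved. The work goes in short steps, Python scripts to look and compute and a shell command to move; the robot and the scene stay as the last step left them, time stands still between calls to the robot, and variables do not carry over. Pictures are saved under pics/ and viewed, at most 10 in all, crops included, and the job is handed in when it is done.

```bash
mkdir -p pics
python3 - <<'E'
from rig import observe, optics, env
import cv2
s=observe(); print(s); print(env.tcp_to_grasp)
for n in ("scene","top"):
    d=optics.get_image(n); cv2.imwrite(f"pics/{n}0.png",d["pixels"][:,:,::-1]); print(n,d["mtx"],d["rvec"],d["tvec"])
E
```

```text
{'time_s': 0.0, 'q': array([ 5.42421776e+01,  2.18419956e+01,  7.43840473e+01,  9.91486787e-04,
        8.38601497e+01, -1.23368987e+01]), 'qvel': array([-0.094319  ,  0.01882679, -0.06893008, -0.01741309,  0.00973603,
       -0.00522428]), 'joint_efforts': array([ 5.40407927e-04, -4.48462951e+01, -2.31274635e+01, -1.41132750e-04,
        4.77865135e-03,  1.59268336e-05]), 'position': array([0.21844751, 0.50443749, 0.23070653]), 'tool_rot': array([[-9.17608639e-01,  3.97484073e-01, -8.93041176e-04],
       [ 3.97484932e-01,  9.17607903e-01, -1.21071213e-03],
       [ 3.38222854e-04, -1.46593032e-03, -9.99998868e-01]]), 'ft_force': array([0.05775447, 0.64822736, 0.02612802]), 'wrist_torque': array([-0.03973058,  0.08379431,  0.02537781]), 'gripper_force': 0.0, 'grip_width': 0.08560361416640642}
0.0187
scene [[485.51504422   0.         288.85941227]
 [  0.         485.51504422 216.04439292]
 [  0.           0.           1.        ]] [ 2.15968462 -1.1936348   0.46545267] [-0.37217782  0.37361456  1.49723224]
top [[421.05971176   0.         279.26105789]
 [  0.         421.05971176 209.06294619]
 [  0.           0.           1.        ]] [ 2.16975249 -2.16910578  0.06464228] [-0.05534696  0.58668364  1.37760657]
```

View pics/top0.png

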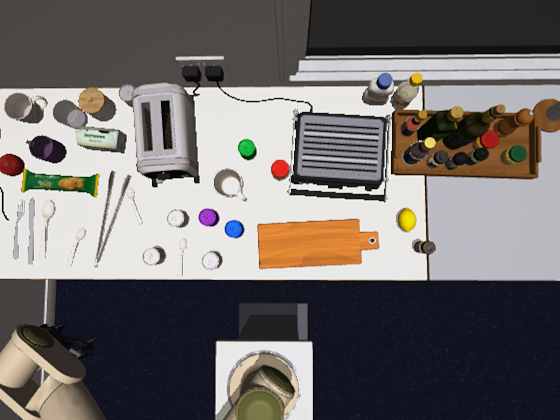

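View pics/scene0.png

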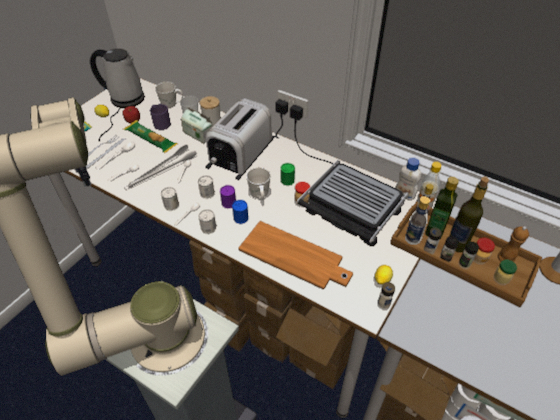

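The top view shows the cream tins at about (177,218), (152,256) and (211,260), with the teaspoon at (183,255) between two of them. The purple and blue look-alikes are at (208,217) and (234,229). The board slab spans about (258–362, 220–268) with its tab to the right. The scene view agrees. Next I'll measure these more finely.

```bash
cat > h.py <<'E'
import numpy as np, cv2
from rig import observe, optics
def ray(d,uv,z):
    R=cv2.Rodrigues(np.array(d["rvec"],float))[0]; t=np.array(d["tvec"],float).ravel(); c=-R.T@t
    v=R.T@np.linalg.inv(d["mtx"])@np.array([uv[0],uv[1],1.]); k=(z-c[2])/v[2]; return c+k*v
def proj(d,P): return cv2.projectPoints(np.float64(P).reshape(-1,3),np.array(d["rvec"],float),np.array(d["tvec"],float),np.array(d["mtx"],float),None)[0].reshape(-1,2)
E
python3 - <<'E'
from h import *
d=optics.get_image("top"); im=d["pixels"][:,:,::-1].copy()
R=cv2.Rodrigues(d["rvec"])[0]; print("cam",-R.T@d["tvec"])
hsv=cv2.cvtColor(im,cv2.COLOR_BGR2HSV)
m=((hsv[...,0]<20)&(hsv[...,1]>110)&(hsv[...,2]>120)).astype(np.uint8); m[:,:250]=0;m[:215]=0;m[275:]=0;m[:,385:]=0
m=cv2.morphologyEx(m,cv2.MORPH_OPEN,np.ones((31,31),np.uint8))
c=max(cv2.findContours(m,0,2)[0],key=cv2.contourArea); r=cv2.minAreaRect(c); print(r)
b=[ray(d,p,.018)[:2] for p in cv2.boxPoints(r)]; print("board",np.round(b,4),np.mean(b,0))
for p in [(177,218),(152,256),(211,260)]:
    print(p,ray(d,p,.072),)
cr=im[195:280,130:250]; cv2.imwrite("pics/crop.png",cv2.resize(cr,None,fx=6.5,fy=6.5,interpolation=cv2.INTER_CUBIC))
E
```

```text
cam [ 0.47292866 -0.08562948  1.41917826]
((309.5, 243.5), (45.0, 101.0), 90.0)
board [[ 0.5472  0.0125]
 [ 0.5472 -0.3231]
 [ 0.3991 -0.3209]
 [ 0.3983  0.0117]] [ 0.47294665 -0.15494503]
(177, 218) [0.55402828 0.27332899 0.072     ]
(152, 256) [0.43213676 0.35128228 0.072     ]
(211, 260) [0.41979384 0.1614224  0.072     ]
```

View pics/crop.png

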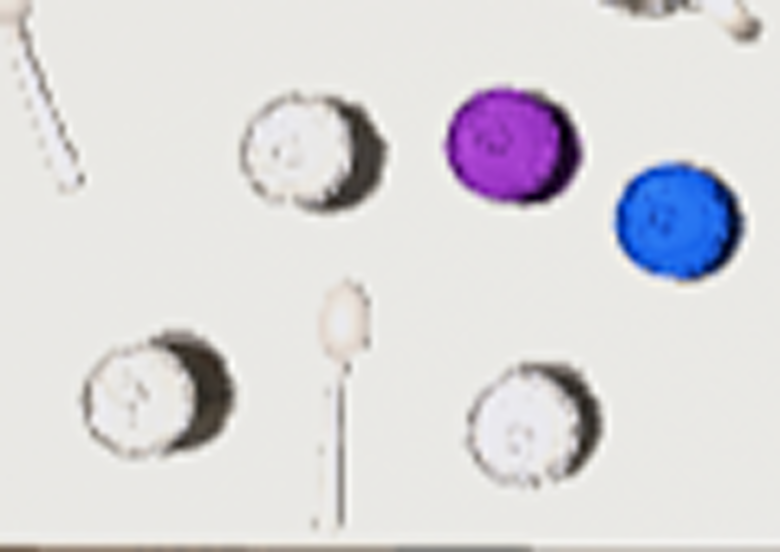

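Lid centres are at about (175.8,218.2), (151.4,256.4) and (210.8,260.5), and the board centre is near (0.473,-0.155). I'll turn the tool so the fingers close along world x, move above the left tin, and check with the wrist camera.

```bash
python3 -m jog '[[0,0,0.166,0,0,0,100],[0,0,0.166,0,0,0,100],[0,0,0.166,0,0,0,100],[0,0,0.166,0,0,0,100],[0,0,0.166,0,0,0,100],[0,0,0.166,0,0,0,100],[0,0,0.166,0,0,0,100],[0,0,0,0,0,0,100]]' 40
python3 -m jog '[[0,0,0,-0.03,0.04,0,100],[0,0,0,-0.03,0.04,0,100],[0,0,0,-0.03,0.04,0,100],[0,0,0,-0.03,0.04,0,100],[0,0,0,-0.03,0.04,0,100],[0,0,0,0,0.012,0,100],[0,0,0,0,0,0,100],[0,0,0,0,0,0,100]]'
python3 - <<'E'
from h import *
d=optics.get_image("top")
for p in [(175.8,218.2),(151.4,256.4),(210.8,260.5)]: print(ray(d,p,.072))
print(observe()["tool_rot"],observe()["q"])
w=optics.get_image("wrist"); cv2.imwrite("pics/w1.png",w["pixels"][:,:,::-1]); print(w["rvec"],w["tvec"],w["mtx"])
E
```

```text
time_s: 1.15
position: [0.2186, 0.5046, 0.2311]
tool_rot: [[-0.001, 1.0, -0.0], [1.0, 0.001, -0.001], [-0.001, -0.0, -1.0]]
ft_force: [-0.6, 0.9, 0.1]
grip_width: 0.0856
gripper_force: 0.0
time_s: 2.15
position: [0.4295, 0.3554, 0.2313]
tool_rot: [[-0.003, 1.0, -0.0], [1.0, 0.003, 0.0], [0.0, -0.0, -1.0]]
ft_force: [-0.4, 0.3, 0.4]
grip_width: 0.0853
gripper_force: 0.0
[0.55338327 0.27720379 0.072     ]
[0.43085953 0.35318399 0.072     ]
[0.41820772 0.16204004 0.072     ]
[[-2.50441509e-03  9.99996830e-01 -2.59004786e-04]
 [ 9.99996863e-01  2.50442787e-03  4.90511766e-05]
 [ 4.96996800e-05 -2.58881129e-04 -9.99999965e-01]] [2.74401325e+01 2.25680202e+01 7.31051037e+01 9.37851279e-03
 8.43387513e+01 2.72957135e+01]
[-2.80787670e+00 -4.93986339e-03 -1.44556436e-04] [-0.43131677  0.29184206  0.49649957] [[376.29434513   0.         278.8049809 ]
 [  0.         376.29434513 213.39552037]
 [  0.           0.           1.        ]]
```

View pics/w1.png

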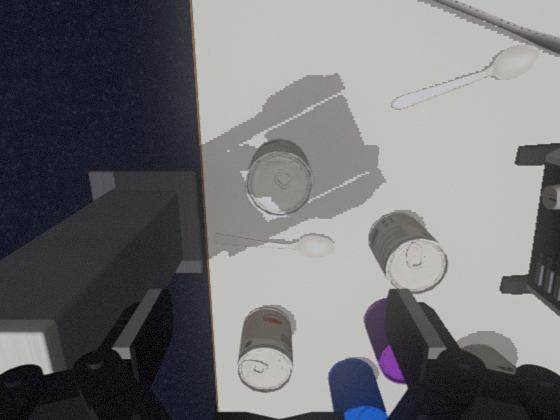

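The wrist view shows the lid of the tin below the gripper at about (279,183), the far tin's lid at (415,262) and the right tin's lid at (265,367). The spoon lies at (315,245).

Run:
```python
from h import *
w=optics.get_image("wrist")
for p in [(279,182),(415,262),(265,367)]: print(ray(w,p,.072))
```

```text
[0.43036909 0.36270633 0.072     ]
[0.55128511 0.29009327 0.072     ]
[0.41718536 0.17476792 0.072     ]
```

Run:
```python
from h import *
w=optics.get_image("wrist");R=cv2.Rodrigues(w["rvec"])[0]; print("wcam",-R.T@w["tvec"])
p=observe()["position"]; print("tips in wrist",proj(w,[p+[s*.043,0,.013] for s in(1,-1)]))
s=optics.get_image("scene"); t=optics.get_image("top")
for P in [(.430,.353),(.430,.3627),(.552,.277),(.552,.290),(.418,.162),(.418,.1748)]:
    print(P,"scene",proj(s,[*P,.072])[0],"top",proj(t,[*P,.072])[0],"wrist",proj(w,[*P,.072])[0])
im=s["pixels"][:,:,::-1]
cv2.imwrite("pics/sc.png",cv2.resize(im[160:245,145:270],None,fx=6,fy=6,interpolation=cv2.INTER_CUBIC))
```

```text
wcam [0.43019719 0.43971187 0.37339875]
tips in wrist [[385.68306516 308.37048595]
 [169.22639006 307.7977337 ]]
(0.43, 0.353) scene [169.96782519 192.95689562] top [151.45012341 256.67006035] wrist [278.33748262 193.22842811]
(0.43, 0.3627) scene [167.98662704 191.96327297] top [148.44244939 256.66439178] wrist [278.36721941 181.89675516]
(0.552, 0.277) scene [206.52521726 181.3156085 ] top [175.85381986 218.62863079] wrist [413.8817924  275.00978634]
(0.552, 0.29) scene [203.84402682 180.04385152] top [171.84257031 218.62900383] wrist [415.64716348 261.95303326]
(0.418, 0.162) scene [208.45723545 215.40589671] top [210.81156734 260.56556589] wrist [265.83608745 377.29181805]
(0.418, 0.1748) scene [205.63620814 213.9830397 ] top [206.81543641 260.55725069] wrist [265.72776804 366.89204991]
```

View pics/sc.png

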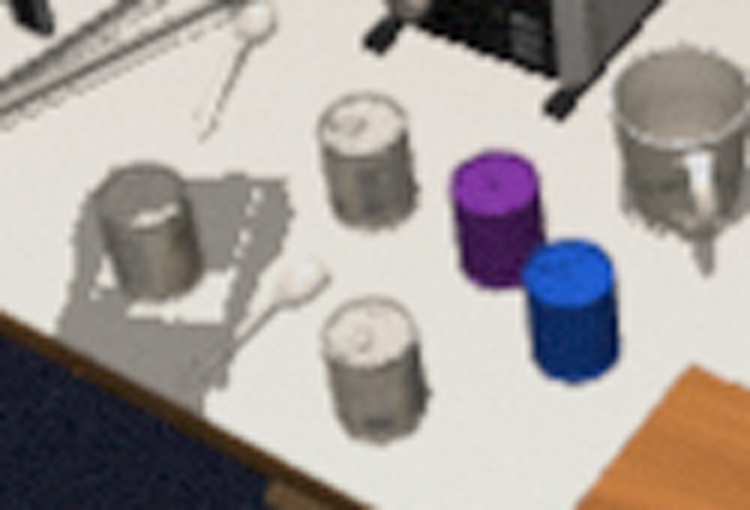

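The scene crop puts the lids at about (205.8,180.7), (169.2,193) and (207,215.5), which falls between the other two estimates in y (about 0.356, 0.280 and 0.167). I'll go down close, where the fingers and lid sit at the same depth, and compare them directly.

```bash
python3 -m jog '[[0,0,0,0,0,0.04,100],[0,0,0,0,0,0.04,100],[0,0,0,0,0,0.04,100],[0,0,0,0,0,0.015,100],[0,0,0,0,0,0,100],[0,0,0,0,0,0,100]]'
python3 - <<'E'
from h import *
w=optics.get_image("wrist"); cv2.imwrite("pics/w2.png",w["pixels"][:,:,::-1])
p=observe()["position"]; print(proj(w,[p+[s*.043,0,.013] for s in(1,-1)]))
for P in [(.430,.353),(.430,.3627)]: print(proj(w,[*P,.072])[0])
E
```

```text
time_s: 3.2
position: [0.4313, 0.3551, 0.0978]
tool_rot: [[-0.0, 1.0, 0.002], [1.0, 0.0, 0.001], [0.001, 0.002, -1.0]]
ft_force: [-0.4, 0.0, -0.1]
grip_width: 0.0855
gripper_force: 0.0
[[385.24900632 307.84230184]
 [168.76066122 307.91090367]]
[274.60854614 267.39759919]
[274.55784414 249.54655008]
```

View pics/w2.png

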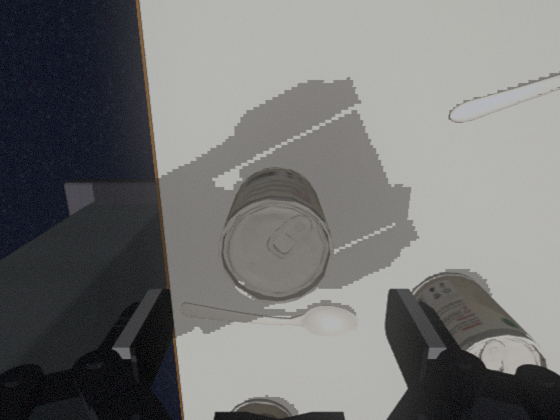

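The lid centre is at (276,248). The three cameras agree in x, and their mean y is about 0.358, well within the pad width. Now I'll descend and grip.

```bash
python3 -m jog '[[0,0,0,0.003,-0.001,0.02,100],[0,0,0,0,0,0.03,100],[0,0,0,0,0,0.02,100],[0,0,0,0,0,0,100],[0,0,0,0,0,0,100]]' 60
python3 -m jog '[[0,0,0,0,0,0,0],[0,0,0,0,0,0,0],[0,0,0,0,0,0,0],[0,0,0,0,0,0,0],[0,0,0,0,0,0,0],[0,0,0,0,0,0,0],[0,0,0,0,0,0,0]]'
```

```text
time_s: 3.88
position: [0.4303, 0.358, 0.0277]
tool_rot: [[-0.0, 1.0, 0.002], [1.0, 0.0, 0.001], [0.001, 0.002, -1.0]]
ft_force: [0.1, -0.1, 0.7]
grip_width: 0.0857
gripper_force: 0.0
time_s: 4.75
position: [0.4299, 0.3579, 0.0274]
tool_rot: [[-0.0, 1.0, 0.001], [1.0, 0.0, 0.001], [0.001, 0.001, -1.0]]
ft_force: [-1.4, -1.0, 6.9]
grip_width: 0.0563
gripper_force: 63.4
```

```bash
python3 -m jog '[[0,0,0,0,0,-0.01,0],[0,0,0,0,0,-0.02,0],[0,0,0,0,0,-0.03,0],[0,0,0,0,0,-0.03,0],[0,0,0,0,0,-0.03,0],[0,0,0,0,0,-0.02,0],[0,0,0,0,0,0,0],[0,0,0,0,0,0,0],[0,0,0,0,0,0,0]]'
python3 -m jog '[[0,0,0,0,0,0,0]]'
python3 -m jog '[[0,0,0,0,0,0,0]]'
python3 - <<'E'
from h import *
w=optics.get_image("wrist"); cv2.imwrite("pics/w3.png",w["pixels"][:,:,::-1])
for i in range(4): print(observe()["ft_force"],observe()["wrist_torque"]); optics.get_image("top")
E
```

```text
time_s: 5.88
position: [0.4292, 0.3574, 0.1653]
tool_rot: [[0.0, 1.0, -0.002], [1.0, -0.0, -0.001], [-0.001, -0.002, -1.0]]
ft_force: [0.3, -0.0, -2.9]
grip_width: 0.0559
gripper_force: 64.4
time_s: 6.0
position: [0.4294, 0.3576, 0.1656]
tool_rot: [[-0.0, 1.0, -0.001], [1.0, 0.0, -0.001], [-0.001, -0.001, -1.0]]
ft_force: [-1.0, 0.3, -2.8]
grip_width: 0.0561
gripper_force: 64.4
time_s: 6.12
position: [0.4295, 0.3576, 0.166]
tool_rot: [[0.0, 1.0, -0.001], [1.0, -0.0, -0.0], [-0.0, -0.001, -1.0]]
ft_force: [-0.1, 0.2, -3.3]
grip_width: 0.0564
gripper_force: 64.4
[-0.82132973  0.29361151 -2.38679142] [ 0.00843509 -0.01242376  0.03488465]
[-0.26966117 -0.32132349 -3.08951541] [-0.01307028  0.0039726  -0.01722889]
[-0.60632614  0.57340128 -2.38612771] [-0.0167457   0.01803094 -0.04802495]
[-0.33847544  0.28537302 -3.51426474] [0.00736118 0.1115104  0.02012901]
```

View pics/w3.png

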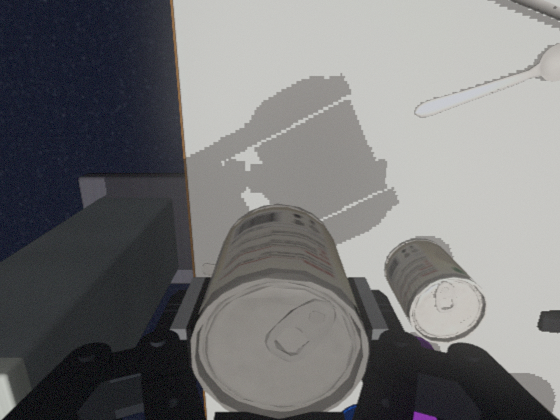

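That tin weighs about 2.9 N (0.30 kg), so it is a light one, and it is held upright. I'll carry it to the far slot at y≈-0.265.

```bash
python3 -m jog '[[0,0,0,-0.02,0.005,0,0],[0,0,0,-0.04,0.005,0,0],[0,0,0,-0.045,0.005,0,0],[0,0,0,-0.05,0.005,0,0],[0,0,0,-0.05,0.005,0,0],[0,0,0,-0.05,0.005,0,0],[0,0,0,-0.05,0.005,0,0],[0,0,0,-0.05,0.005,0,0],[0,0,0,-0.05,0.003,0,0],[0,0,0,-0.05,0,0,0]]'
python3 -m jog '[[0,0,0,-0.05,0,0,0],[0,0,0,-0.05,0,0,0],[0,0,0,-0.04,0,0,0],[0,0,0,-0.02,0,0,0],[0,0,0,-0.008,0,0,0],[0,0,0,0,0,0.02,0],[0,0,0,0,0,0.04,0],[0,0,0,0,0,0.03,0],[0,0,0,0,0,0.015,0],[0,0,0,0,0,0,0]]'
python3 -m jog '[[0,0,0,0,0,0,0],[0,0,0,0,0,0,0]]'
```

```text
time_s: 7.62
position: [0.4721, -0.0999, 0.1665]
tool_rot: [[0.001, 1.0, 0.0], [1.0, -0.001, -0.0], [-0.0, 0.0, -1.0]]
ft_force: [1.4, -0.1, -1.8]
grip_width: 0.0559
gripper_force: 64.4
time_s: 8.88
position: [0.4726, -0.2647, 0.0611]
tool_rot: [[-0.001, 1.0, -0.001], [1.0, 0.001, 0.001], [0.001, -0.001, -1.0]]
ft_force: [-0.2, -0.3, -2.8]
grip_width: 0.0564
gripper_force: 64.5
time_s: 9.12
position: [0.473, -0.2656, 0.0624]
tool_rot: [[-0.0, 1.0, 0.001], [1.0, 0.0, -0.001], [-0.001, 0.001, -1.0]]
ft_force: [0.6, -0.6, -1.6]
grip_width: 0.0566
gripper_force: 64.5
```

```bash
python3 -m jog '[[0,0,0,0,0,0.006,0],[0,0,0,0,0,0.005,0],[0,0,0,0,0,0.002,0],[0,0,0,0,0,0,0]]'
python3 -m jog '[[0,0,0,0,0,0.002,0],[0,0,0,0,0,0,0]]'
python3 -m jog '[[0,0,0,0,0,0.001,0],[0,0,0,0,0,0,0]]'
```

```text
time_s: 9.62
position: [0.4725, -0.2653, 0.0481]
tool_rot: [[0.0, 1.0, -0.0], [1.0, -0.0, 0.0], [0.0, -0.0, -1.0]]
ft_force: [0.5, -0.9, -3.0]
grip_width: 0.0559
gripper_force: 64.5
time_s: 9.88
position: [0.4726, -0.2653, 0.0463]
tool_rot: [[0.0, 1.0, -0.0], [1.0, -0.0, 0.0], [0.0, -0.0, -1.0]]
ft_force: [-0.5, 0.8, -2.3]
grip_width: 0.0562
gripper_force: 64.5
time_s: 10.12
position: [0.4727, -0.2654, 0.0455]
tool_rot: [[-0.0, 1.0, 0.0], [1.0, 0.0, -0.0], [-0.0, 0.0, -1.0]]
ft_force: [-0.2, 0.1, -0.8]
grip_width: 0.0566
gripper_force: 64.7
```

Contact is starting, with the load coming off. I'll go 1 mm lower, release gently, and rise.

```bash
python3 -m jog '[[0,0,0,0,0,0.001,0],[0,0,0,0,0,0,0]]'
python3 -m jog '[[0,0,0,0,0,0,70],[0,0,0,0,0,0,80],[0,0,0,0,0,0,100],[0,0,0,0,0,0,100],[0,0,0,0,0,0,100]]'
python3 -m jog '[[0,0,0,0,0,-0.02,100],[0,0,0,0,0,-0.04,100],[0,0,0,0,0,-0.06,100],[0,0,0,0,0,-0.06,100],[0,0,0,0,0,0,100]]'
python3 - <<'E'
from h import *
t=optics.get_image("top"); cv2.imwrite("pics/t2.png",t["pixels"][:,:,::-1])
E
```

```text
time_s: 10.38
position: [0.4727, -0.2655, 0.0455]
tool_rot: [[-0.0, 1.0, 0.001], [1.0, 0.0, -0.001], [-0.001, 0.001, -1.0]]
ft_force: [-2.9, 2.0, 9.4]
grip_width: 0.0564
gripper_force: 65.6
time_s: 11.0
position: [0.4726, -0.2653, 0.0443]
tool_rot: [[-0.0, 1.0, -0.0], [1.0, 0.0, 0.0], [0.0, -0.0, -1.0]]
ft_force: [-0.0, -0.6, 0.8]
grip_width: 0.0855
gripper_force: 0.0
time_s: 11.62
position: [0.4738, -0.2663, 0.2288]
tool_rot: [[-0.0, 1.0, 0.007], [1.0, 0.0, -0.006], [-0.006, 0.007, -1.0]]
ft_force: [0.6, -0.1, -0.6]
grip_width: 0.0852
gripper_force: 0.0
```

View pics/t2.png

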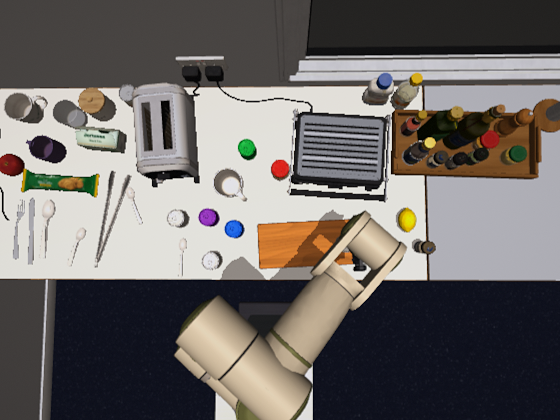

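The first tin is placed (hidden under the arm) and the other tins are untouched at (176,218) and (211,260). Next is the far tin at about (0.552,0.281).

```bash
python3 -m jog '[[0,0,0,0.03,0.005,0,100],[0,0,0,0.06,0.01,0,100],[0,0,0,0.06,0.01,0,100],[0,0,0,0.06,0.01,0,100],[0,0,0,0.06,0.01,0,100],[0,0,0,0.06,0.01,0,100],[0,0,0,0.06,0.01,0,100],[0,0,0,0.06,0.01,0,100],[0,0,0,0.06,0.004,0,100],[0,0,0,0.037,0,0,100]]'
python3 -m jog '[[0,0,0,0,0,0.04,100],[0,0,0,0,0,0.04,100],[0,0,0,0,0,0.03,100],[0,0,0,0,0,0,100],[0,0,0,0,0,0,100]]'
python3 - <<'E'
from h import *
w=optics.get_image("wrist"); cv2.imwrite("pics/w4.png",w["pixels"][:,:,::-1])
for P in [(.552,.281),(.552,.290)]: print(proj(w,[*P,.072])[0])
E
```

```text
time_s: 12.92
position: [0.5508, 0.2842, 0.2221]
tool_rot: [[-0.002, 1.0, -0.003], [1.0, 0.002, -0.001], [-0.001, -0.003, -1.0]]
ft_force: [0.5, 0.3, 0.2]
grip_width: 0.0853
gripper_force: 0.0
time_s: 13.55
position: [0.5519, 0.2817, 0.1149]
tool_rot: [[0.0, 1.0, 0.001], [1.0, -0.0, 0.0], [0.0, 0.001, -1.0]]
ft_force: [-1.0, 0.1, -0.1]
grip_width: 0.0853
gripper_force: 0.0
[277.58503433 250.36174615]
[277.58258591 234.87544242]
```

View pics/w4.png

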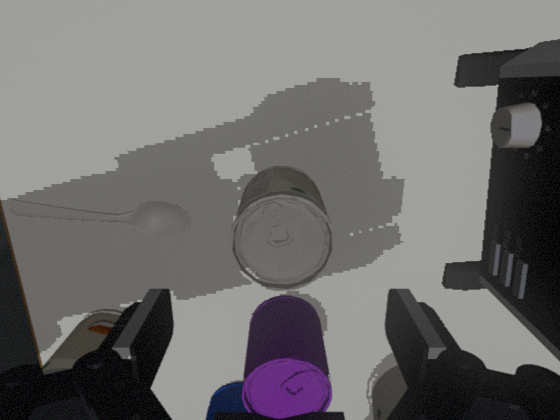

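The lid is at (282,237), agreeing in x and about 5 mm further in y. I'll shift slightly, descend, grip, lift and weigh.

```bash
python3 -m jog '[[0,0,0,0.003,0.002,0.02,100],[0,0,0,0,0,0.03,100],[0,0,0,0,0,0.03,100],[0,0,0,0,0,0.007,100],[0,0,0,0,0,0,100]]' 60
python3 -m jog '[[0,0,0,0,0,0,0],[0,0,0,0,0,0,0],[0,0,0,0,0,0,0],[0,0,0,0,0,0,0],[0,0,0,0,0,0,0],[0,0,0,0,0,0,0]]'
python3 -m jog '[[0,0,0,0,0,-0.01,0],[0,0,0,0,0,-0.02,0],[0,0,0,0,0,-0.03,0],[0,0,0,0,0,-0.03,0],[0,0,0,0,0,-0.03,0],[0,0,0,0,0,-0.02,0],[0,0,0,0,0,0,0],[0,0,0,0,0,0,0],[0,0,0,0,0,0,0]]'
python3 - <<'E'
from h import *
f=[]
for i in range(6): optics.get_image("wrist"); f.append(observe()["ft_force"])
print(np.mean(f,0))
E
```

```text
time_s: 14.22
position: [0.5542, 0.2848, 0.0284]
tool_rot: [[0.0, 1.0, 0.001], [1.0, -0.0, 0.0], [0.0, 0.001, -1.0]]
ft_force: [0.3, 0.2, -0.1]
grip_width: 0.0854
gripper_force: 0.0
time_s: 14.98
position: [0.5542, 0.2849, 0.0289]
tool_rot: [[-0.0, 1.0, 0.002], [1.0, 0.0, 0.001], [0.001, 0.002, -1.0]]
ft_force: [-0.7, -0.4, 6.0]
grip_width: 0.0561
gripper_force: 63.2
time_s: 16.1
position: [0.5532, 0.2845, 0.1662]
tool_rot: [[0.0, 1.0, -0.002], [1.0, -0.0, -0.001], [-0.001, -0.002, -1.0]]
ft_force: [0.5, -0.6, -2.6]
grip_width: 0.0563
gripper_force: 64.2
[-0.19819734 -0.01388349 -2.51990796]
```

That's about 2.5 N, so it's light too, and the third must be the heaviest. This one goes in the middle slot.

```bash
python3 -m jog '[[0,0,0,-0.02,-0.005,0,0],[0,0,0,-0.04,-0.01,0,0],[0,0,0,-0.05,-0.01,0,0],[0,0,0,-0.05,-0.01,0,0],[0,0,0,-0.05,-0.01,0,0],[0,0,0,-0.05,-0.01,0,0],[0,0,0,-0.05,-0.01,0,0],[0,0,0,-0.05,-0.01,0,0],[0,0,0,-0.04,-0.005,0,0],[0,0,0,-0.025,0,0,0]]'
python3 -m jog '[[0,0,0,-0.0145,0,0,0],[0,0,0,0,0,0,0],[0,0,0,0,0,0.02,0],[0,0,0,0,0,0.04,0],[0,0,0,0,0,0.03,0],[0,0,0,0,0,0.015,0],[0,0,0,0,0,0.008,0],[0,0,0,0,0,0.003,0],[0,0,0,0,0,0,0],[0,0,0,0,0,0,0]]'
```

```text
time_s: 17.65
position: [0.4733, -0.1422, 0.1675]
tool_rot: [[0.002, 1.0, 0.0], [1.0, -0.002, -0.0], [-0.0, 0.0, -1.0]]
ft_force: [0.2, 0.5, -2.7]
grip_width: 0.0564
gripper_force: 64.3
time_s: 18.9
position: [0.4739, -0.1549, 0.0518]
tool_rot: [[-0.0, 1.0, 0.001], [1.0, 0.0, -0.001], [-0.001, 0.001, -1.0]]
ft_force: [0.3, -0.9, -2.8]
grip_width: 0.0562
gripper_force: 64.3
```

```bash
python3 -m jog '[[0,0,0,0,0,0.003,0],[0,0,0,0,0,0,0]]'
python3 -m jog '[[0,0,0,0,0,0.0015,0],[0,0,0,0,0,0,0]]'
python3 -m jog '[[0,0,0,0,0,0.001,0],[0,0,0,0,0,0,0]]'
```

```text
time_s: 19.15
position: [0.4735, -0.1548, 0.0482]
tool_rot: [[0.0, 1.0, -0.0], [1.0, -0.0, 0.0], [0.0, -0.0, -1.0]]
ft_force: [0.2, -0.2, -2.7]
grip_width: 0.056
gripper_force: 64.3
time_s: 19.4
position: [0.4737, -0.1549, 0.0469]
tool_rot: [[0.0, 1.0, 0.0], [1.0, -0.0, -0.0], [-0.0, 0.0, -1.0]]
ft_force: [-0.7, -0.4, -0.6]
grip_width: 0.0563
gripper_force: 64.7
time_s: 19.65
position: [0.4737, -0.155, 0.0468]
tool_rot: [[-0.0, 1.0, 0.001], [1.0, 0.0, -0.001], [-0.001, 0.001, -1.0]]
ft_force: [-3.7, -0.1, 10.2]
grip_width: 0.0562
gripper_force: 65.6
```

It's seated. I'll release and go to the third tin at about (0.418,0.168).

```bash
python3 -m jog '[[0,0,0,0,0,0,70],[0,0,0,0,0,0,80],[0,0,0,0,0,0,100],[0,0,0,0,0,0,100],[0,0,0,0,0,-0.02,100],[0,0,0,0,0,-0.04,100],[0,0,0,0,0,-0.06,100],[0,0,0,0,0,-0.06,100],[0,0,0,0,0,0,100]]'
python3 -m jog '[[0,0,0,0.03,-0.006,0,100],[0,0,0,0.06,-0.01,0,100],[0,0,0,0.06,-0.01,0,100],[0,0,0,0.06,-0.01,0,100],[0,0,0,0.06,-0.01,0,100],[0,0,0,0.04,-0.01,0,100],[0,0,0,0.015,0,0,100],[0,0,0,0,0,0.04,100],[0,0,0,0,0,0.04,100],[0,0,0,0,0,0.03,100]]'
python3 -m jog '[[0,0,0,0,0,0,100],[0,0,0,0,0,0,100]]'
python3 - <<'E'
from h import *
w=optics.get_image("wrist"); cv2.imwrite("pics/w5.png",w["pixels"][:,:,::-1])
for P in [(.418,.168),(.418,.175)]: print(proj(w,[*P,.072])[0])
E
```

```text
time_s: 20.78
position: [0.475, -0.1556, 0.2299]
tool_rot: [[-0.0, 1.0, 0.008], [1.0, 0.0, -0.005], [-0.005, 0.008, -1.0]]
ft_force: [-0.7, -0.1, -0.2]
grip_width: 0.0856
gripper_force: 0.0
time_s: 22.02
position: [0.4173, 0.1694, 0.1137]
tool_rot: [[0.001, 1.0, -0.002], [1.0, -0.001, -0.001], [-0.001, -0.002, -1.0]]
ft_force: [0.3, 0.8, -0.1]
grip_width: 0.0855
gripper_force: 0.0
time_s: 22.28
position: [0.4183, 0.1699, 0.1166]
tool_rot: [[0.001, 1.0, 0.001], [1.0, -0.001, 0.0], [0.0, 0.001, -1.0]]
ft_force: [-0.9, -0.7, 0.2]
grip_width: 0.0855
gripper_force: 0.0
[276.84163305 250.98941307]
[276.82452868 239.10517384]
```

View pics/w5.png

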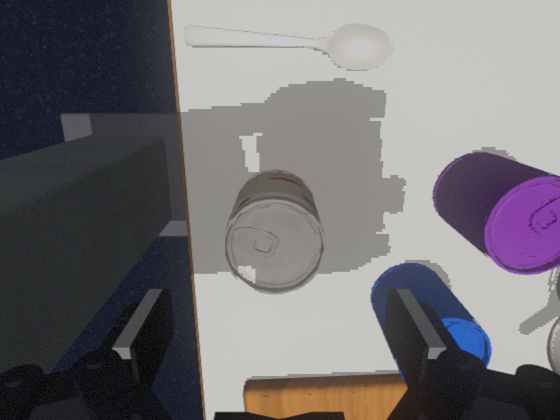

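The lid is at (275,243), well centred. Descend, grip, lift and weigh.

```bash
python3 -m jog '[[0,0,0,0.001,-0.001,0.02,100],[0,0,0,0,0,0.03,100],[0,0,0,0,0,0.03,100],[0,0,0,0,0,0.007,100],[0,0,0,0,0,0,100]]' 70
python3 -m jog '[[0,0,0,0,0,0,0],[0,0,0,0,0,0,0],[0,0,0,0,0,0,0],[0,0,0,0,0,0,0],[0,0,0,0,0,0,0],[0,0,0,0,0,0,0]]'
python3 -m jog '[[0,0,0,0,0,-0.01,0],[0,0,0,0,0,-0.02,0],[0,0,0,0,0,-0.03,0],[0,0,0,0,0,-0.03,0],[0,0,0,0,0,-0.03,0],[0,0,0,0,0,-0.02,0],[0,0,0,0,0,0,0],[0,0,0,0,0,0,0],[0,0,0,0,0,0,0]]'
python3 - <<'E'
from h import *
f=[]
for i in range(6): optics.get_image("wrist"); f.append(observe()["ft_force"])
print(np.mean(f,0),observe()["position"])
E
```

```text
time_s: 22.95
position: [0.4172, 0.1712, 0.0296]
tool_rot: [[0.0, 1.0, 0.001], [1.0, -0.0, 0.0], [0.0, 0.001, -1.0]]
ft_force: [-0.6, 0.7, 0.5]
grip_width: 0.0856
gripper_force: 0.0
time_s: 23.7
position: [0.4168, 0.1712, 0.03]
tool_rot: [[-0.0, 1.0, 0.001], [1.0, 0.0, 0.0], [0.0, 0.001, -1.0]]
ft_force: [-2.2, 0.1, 10.3]
grip_width: 0.0559
gripper_force: 72.6
time_s: 24.82
position: [0.4161, 0.1711, 0.1679]
tool_rot: [[0.0, 1.0, -0.002], [1.0, -0.0, -0.0], [-0.0, -0.002, -1.0]]
ft_force: [0.1, 0.0, -6.6]
grip_width: 0.0559
gripper_force: 75.8
[ 0.24278226 -0.16494448 -5.87861165] [0.41657539 0.17114101 0.16862686]
```

That's about 6 N, the heaviest. I'll place it at the near slot, y≈-0.045.

```bash
python3 -m jog '[[0,0,0,-0.02,0.005,0,0],[0,0,0,-0.04,0.01,0,0],[0,0,0,-0.04,0.01,0,0],[0,0,0,-0.04,0.01,0,0],[0,0,0,-0.04,0.01,0,0],[0,0,0,-0.025,0.008,0,0],[0,0,0,-0.011,0.004,0,0],[0,0,0,0,0,0,0],[0,0,0,0,0,0,0]]'
python3 -m jog '[[0,0,0,0,0,0.02,0],[0,0,0,0,0,0.04,0],[0,0,0,0,0,0.03,0],[0,0,0,0,0,0.015,0],[0,0,0,0,0,0.008,0],[0,0,0,0,0,0.003,0],[0,0,0,0,0,0,0],[0,0,0,0,0,0,0]]'
```

```text
time_s: 26.25
position: [0.4732, -0.0439, 0.1688]
tool_rot: [[-0.001, 1.0, -0.0], [1.0, 0.001, 0.0], [0.0, -0.0, -1.0]]
ft_force: [-0.3, -0.1, -5.3]
grip_width: 0.0559
gripper_force: 75.8
time_s: 27.25
position: [0.4739, -0.0449, 0.0534]
tool_rot: [[-0.0, 1.0, 0.001], [1.0, 0.0, -0.0], [-0.0, 0.001, -1.0]]
ft_force: [1.2, 0.0, -6.1]
grip_width: 0.0563
gripper_force: 75.9
```

```bash
python3 -m jog '[[0,0,0,0,0,0.002,0],[0,0,0,0,0,0,0]]'
python3 -m jog '[[0,0,0,0,0,0.001,0],[0,0,0,0,0,0,0]]'
```

```text
time_s: 27.5
position: [0.4736, -0.0448, 0.0508]
tool_rot: [[0.0, 1.0, -0.0], [1.0, -0.0, 0.0], [0.0, -0.0, -1.0]]
ft_force: [0.2, 0.3, -5.5]
grip_width: 0.0558
gripper_force: 75.9
time_s: 27.75
position: [0.4736, -0.0448, 0.0498]
tool_rot: [[0.0, 1.0, -0.0], [1.0, -0.0, 0.0], [0.0, -0.0, -1.0]]
ft_force: [-0.1, -0.8, -4.9]
grip_width: 0.056
gripper_force: 75.9
```

```bash
python3 -m jog '[[0,0,0,0,0,0.001,0],[0,0,0,0,0,0,0]]'
python3 -m jog '[[0,0,0,0,0,0.001,0],[0,0,0,0,0,0,0]]'
```

```text
time_s: 28.0
position: [0.4736, -0.0448, 0.0488]
tool_rot: [[-0.0, 1.0, -0.0], [1.0, 0.0, 0.0], [0.0, -0.0, -1.0]]
ft_force: [0.7, -0.1, -5.4]
grip_width: 0.056
gripper_force: 75.9
time_s: 28.25
position: [0.4737, -0.0449, 0.0481]
tool_rot: [[-0.0, 1.0, 0.0], [1.0, 0.0, -0.0], [-0.0, 0.0, -1.0]]
ft_force: [-1.5, 0.3, -1.0]
grip_width: 0.0565
gripper_force: 76.8
```

It has touched down. I'll press 1 mm more, open, wait, and check the three tins on the board numerically in the scene camera.

```bash
python3 -m jog '[[0,0,0,0,0,0.001,0],[0,0,0,0,0,0,0],[0,0,0,0,0,0,70],[0,0,0,0,0,0,85],[0,0,0,0,0,0,100],[0,0,0,0,0,0,100],[0,0,0,0,0,0,100],[0,0,0,0,0,0,100],[0,0,0,0,0,0,100],[0,0,0,0,0,0,100]]'
python3 - <<'E'
from h import *
for n in("scene","wrist","top"):
    d=optics.get_image(n); im=d["pixels"]; hsv=cv2.cvtColor(im,cv2.COLOR_RGB2HSV)
    for y in(-.045,-.155,-.265):
        u=proj(d,[[.473,y,.09],[.473,y,.054],[.473,y,.018]]); print(n,y,u.round(0).tolist(),[im[int(v),int(x)].tolist() if 0<=v<420 and 0<=x<560 else None for x,v in u])
    if n=="scene":
        x0,y0=proj(d,[.473,-.155,.09])[0]; m=((hsv[...,1]<70)&(hsv[...,2]>60)).astype(np.uint8)
        b=proj(d,[[.40,.01,.018],[.545,.01,.018],[.545,-.32,.018],[.40,-.32,.018]]).astype(np.int32)
        k=np.zeros_like(m); cv2.fillPoly(k,[b],1); k=cv2.dilate(k,np.ones((9,9)))
        _,_,st,ce=cv2.connectedComponentsWithStats(m*k); print([(s.tolist(),c.round(1).tolist()) for s,c in zip(st[1:],ce[1:]) if s[4]>40])
E
```

```text
time_s: 29.5
position: [0.4736, -0.0448, 0.0468]
tool_rot: [[0.0, 1.0, -0.0], [1.0, -0.0, 0.0], [0.0, -0.0, -1.0]]
ft_force: [0.5, -0.2, -0.1]
grip_width: 0.0854
gripper_force: 0.0
scene -0.045 [[265.0, 226.0], [265.0, 232.0], [266.0, 239.0]] [[61, 58, 58], [115, 110, 104], [117, 112, 103]]
scene -0.155 [[292.0, 239.0], [292.0, 246.0], [292.0, 252.0]] [[189, 181, 171], [180, 174, 171], [113, 106, 101]]
scene -0.265 [[320.0, 253.0], [320.0, 259.0], [319.0, 266.0]] [[218, 211, 199], [175, 170, 164], [114, 110, 105]]
[([259, 218, 89, 54, 1527], [300.4, 244.3]), ([237, 226, 97, 67, 452], [286.4, 269.4])]
wrist -0.045 [[275.0, 361.0], [276.0, 300.0], [276.0, 261.0]] [[109, 108, 102], [148, 147, 141], [97, 92, 81]]
wrist -0.155 [[275.0, 576.0], [276.0, 489.0], [276.0, 427.0]] [None, None, None]
wrist -0.265 [[276.0, 711.0], [276.0, 617.0], [277.0, 548.0]] [None, None, None]
top -0.045 [[276.0, 243.0], [276.0, 243.0], [276.0, 243.0]] [[224, 212, 184], [224, 212, 184], [224, 211, 183]]
top -0.155 [[311.0, 243.0], [310.0, 243.0], [309.0, 243.0]] [[225, 224, 231], [211, 209, 217], [211, 209, 217]]
top -0.265 [[346.0, 243.0], [344.0, 243.0], [343.0, 243.0]] [[208, 206, 212], [212, 211, 219], [221, 219, 227]]
```

All three slots show an upright tin where bare wood would be, and the fingers are clear. Now I'll grip the heaviest and lift it.

```bash
python3 -m jog '[[0,0,0,0,0,0,0],[0,0,0,0,0,0,0],[0,0,0,0,0,0,0],[0,0,0,0,0,0,0],[0,0,0,0,0,0,0],[0,0,0,0,0,0,0],[0,0,0,0,0,0,0]]' 70
python3 -m jog '[[0,0,0,0,0,-0.01,0],[0,0,0,0,0,-0.02,0],[0,0,0,0,0,-0.03,0],[0,0,0,0,0,-0.03,0],[0,0,0,0,0,-0.03,0],[0,0,0,0,0,-0.03,0],[0,0,0,0,0,-0.015,0],[0,0,0,0,0,-0.005,0],[0,0,0,0,0,0,0],[0,0,0,0,0,0,0]]'
python3 -m jog '[[0,0,0,0,0,0,0],[0,0,0,0,0,0,0],[0,0,0,0,0,0,0],[0,0,0,0,0,0,0]]'
python3 - <<'E'
from h import *
f=[]
for i in range(6): w=optics.get_image("wrist"); f.append(observe()["ft_force"])
s=observe(); print(np.mean(f,0),s["position"],abs(s["qvel"]).max())
d=optics.get_image("scene"); im=d["pixels"]
for P in [[.473,-.155,.09],[.473,-.155,.04],[.473,-.265,.09],[.473,-.265,.04],[.473,-.045,.02]]:
    x,v=proj(d,P)[0]; print(P,im[int(v),int(x)])
E
```

```text
time_s: 30.52
position: [0.4738, -0.0449, 0.0472]
tool_rot: [[0.0, 1.0, 0.001], [1.0, -0.0, -0.0], [-0.0, 0.001, -1.0]]
ft_force: [-0.0, -0.3, 6.0]
grip_width: 0.0562
gripper_force: 73.8
time_s: 31.78
position: [0.4732, -0.0447, 0.216]
tool_rot: [[0.0, 1.0, -0.002], [1.0, -0.0, 0.001], [0.001, -0.002, -1.0]]
ft_force: [0.2, 0.8, -5.9]
grip_width: 0.0561
gripper_force: 75.8
time_s: 32.28
position: [0.4736, -0.0448, 0.2168]
tool_rot: [[-0.0, 1.0, -0.0], [1.0, 0.0, 0.0], [0.0, -0.0, -1.0]]
ft_force: [0.1, -0.4, -5.9]
grip_width: 0.0559
gripper_force: 75.7
[-0.0821538   0.01903698 -5.39538279] [ 0.47364292 -0.04485327  0.21683171] 0.10085345134968488
[0.473, -0.155, 0.09] [187 178 170]
[0.473, -0.155, 0.04] [114 109 102]
[0.473, -0.265, 0.09] [216 208 198]
[0.473, -0.265, 0.04] [123 119 110]
[0.473, -0.045, 0.02] [105  67  33]
```

```bash
python3 -c "
from rig import job; print(job.close_job())"
```

```text
the job is handed in; nothing more can be done
None
```

I handed the job in with the heaviest tin (about 6 N) gripped, upright and still, its underside about 19 cm above the table over the board; the two lighter tins (about 2.9 N and 2.5 N) are standing on the board, by pixel checks only, and no verdict came back.

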